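Ease back the spring rewinder at the packing bench

TASK

The yellow rewinder drum has been wound too tight. Press its red release lever gently, only just far enough to lift the pawl out of the toothed wheel, hold it there while the drum turns back by itself, and let the lever up again in time for the pawl to drop into the wheel gap that is painted red, so that the drum stands locked in that gap. Do not strain the mechanism, and leave the other things on the bench where they are.

Things in the scene. Friction and masses are not known exactly. Their poses are not given: they have to be found in the camera images.
- winch: Rewinder bolted to the bench: grey base 150 x 190 mm, blue cheeks, yellow drum on a level axle along its x, 85 mm up; all under 145 mm high. Origin on the bench under the drum's middle, z up, x along the axle towards the toothed wheel; green pawl and release lever on the wheel's +y side. It is strained if the robot pushes any part of it with more than 15 N.
- wheel (a point): Centre of the steel ratchet wheel (10 saw teeth, 100 mm across, 12 mm thick), on the axle, 44 mm to +x of the drum's middle. A red bar on its outer face, continued in one tooth gap and along the drum, marks the red gap; locked there, the bar stands under the pawl's tip at the wheel's upper +y side, about 53 degrees above the +y direction.
- pin (a point): Pin on which the green pawl and the lever turn, 74.5 mm to +y of the wheel's centre, 94 mm above the bench. The pawl (sprung into the teeth) has its tip towards the wheel and a tail to +y under the lever: pushing the tail down lifts the tip. It clears the tooth after 0.135 rad and meets a rigid stop at 0.16 rad (only about 2 mm more at the pad).
- lever: Release lever: dark steel arm, red pad at its end. Origin on the pin, arm along +y; swings down. First slack, different each time: the pad sinks 2 to 17 mm against 1 to 2 N until the brass set screw under the arm meets the pawl's tail; then about 10 mm more against 5 to 11 N until the pawl is clear and the push eases to 4 to 8 N. Let go, lever and pawl spring back at once.
- lever_pad (a point): Centre of the top of the red pad (32 x 34 mm), 78 mm to +y of the pin, 118 mm above the bench when up. Press straight down on it with closed fingertips; sinking, it moves outwards (rewinder's +y) by up to 4 mm and tilts up to 0.38 rad.
- drum (a joint): Drum angle (rad): 0 = locked in the red gap, positive = wound further. Locks every 0.628; starts 2 to 4 teeth above 0 and may still turn onto its pawl in the first 2.5 s. With the pawl lifted a spring turns it back (falling; clockwise seen from the wheel end) at a damped 0.2 to 0.3 rad/s. A pawl dropped between 0.5 and 0.1 catches the red gap; overshooting is final.
- cell_a: Battery cell, 33 mm across, 61 mm high, standing beside the rewinder on the lever's side. Origin at its foot. Leave it.
- cell_b: Another such cell, standing beyond the wheel end. Leave it.
- cell_c: Another such cell, standing on the robot's side of the rewinder. Leave it.
- jug: Yellow plastic jug, 124 mm across, 202 mm high. Origin at its foot. Leave it.
- tape_gun: Hand tape dispenser lying on its side, about 190 x 160 mm, 56 mm high. Origin under the middle of its tape roll. Leave it.
- screwdriver: Screwdriver lying on the bench. Leave it.
- knife: Orange carton knife, 130 mm long, lying on the bench. Leave it.

How it is judged:
By the outcome, as a careful person would: the job done as asked, in the order asked, and still so for the second after the job is handed in, with the robot touching nothing.
It also fails if it takes over 61 s, if anything falls off the work surface, if the arm or the gripper's body presses on something with over 40 N, if the wrist force passes 120 N, or if a joint passes its speed limit or range.

ROBOT

A 6-joint arm with a two-finger parallel gripper is mounted at the origin on the work surface. World frame = base frame: x ahead of the robot, y to its left, z up, the work surface at z = 0. Lengths are in m, angles in rad, forces in N, time in s.
With the tool pointing down it reaches from about 0.325 to 0.85 m from the base axis. Payload 4.4 kg.
Tool frame: the origin (TCP) lies midway between the tips of the shut fingers; the grasp point (between the pads) lies 19 mm behind it; z points along the fingers, y is the line along which they close (so a half turn about z gives the same grasp; the last joint's range is limited). The gripper opens to 94 mm and grips with 3 to 60 N. Pads are 16 mm wide; open, the fingers measure 119 mm over their backs; the gripper's body (75 mm by 177 mm) begins 78 mm behind the grasp point.
Start: joints at [-1.26, 0.207, 1.542, -0, 1.393, -0.15], TCP at [0.256, -0.515, 0.171] pointing down, gripper open.
Joint ranges: [-2.73, 2.73], [-0.86, 2.22], [0.23, 2.46], [-1.11, 4.25], [0.08, 2.63], [-2.82, 2.82]. Speed limits (rad/s): [2.79, 2.79, 3.14, 3.14, 3.14, 3.14].

INTERFACE

Orientations are given as a rotation vector (axis times angle).
In Python, from rig import status, vision, job_done gives the robot as it stands. The module is installed in compiled form; this text tells all that it offers.
- The arm moves only by the shell command python3 -m jog 'ROWS' [FORCE]. ROWS is JSON, a list that holds one entry, the list of rows, each a list of 5 numbers: the shift along the tool's x, y, z in units of 30 mm (1.0 is 30 mm), then the turn about the tool's z in rad, then the opening, from -1 (shut) to 1 (fully open), so that 0 is half open. In form: [[[dx, dy, dz, roll, gripper], ...]]. A call has 1 to 5 rows; each row shifts and turns the commanded pose from where the row before left it, along the tool's axes as they then stand; what a row does not reach is not made up. A row lasts 1/10 s, in which the tool goes at most 50 mm and 8.59 degrees, less where a joint would pass 70% of its speed; a pose out of reach is approached as far as the arm can. A call is refused whole if a number of a shift passes 1 or a number of a turn 0.15, either way. A call with a gripper value outside its range is refused whole. The fingers move at their own pace and stop on an object; FORCE is the grip in N (left out, the last holds). Time passes only in rows, so rows that do not move let the fingers close. It gives the time, the measured TCP pose, the force, the opening and the grip force at its end, in the units of the state.
- status.state(): the state, without advancing time (a new reading comes with each control period).
- vision.camera(name): name is "scene" or "top" or "wrist"; returns the picture (384x512x3 uint8, red, green, blue); there is no depth.
- vision.camera_model(name): a dict with "camera_matrix" (3x3 intrinsics, pixels), "R" (3x3) and "t" (3): a world point X has camera coordinates R X + t. Camera axes: x right, y down, z forward; pixel columns grow to the right and rows downward; lengths in m; the calibration is good to about 2 mm. A picture is of the moment at which its call begins: read the wrist's pose just before it. camera_model takes no time and is no camera call; for the wrist camera it gives the pose at the moment of the call.
- job_done(): hands the job in; it is judged then, once.
The state is a dict: "time_s": time; "joint_pos": joint angles; "qd": joint speeds; "effort": joint torques, N m; "position": TCP position; "orientation": TCP orientation; "contact_force": force on the tool from outside, world axes, zero at the start; "torque": the same for the moment, N m; "gripper_width": finger opening in m; "grip_force": force on a finger pad.
Only numpy, scipy, OpenCV 4.12 (cv2) and the standard library are available. Lean on these libraries where they do the work, as an engineer would, in place of code of your own. Each camera call takes 0.05 s, during which the arm holds its last target. There are 200 camera calls.

## Working session

There is one attempt and no reset: what is moved stays moved. The work goes in short steps, Python scripts to look and compute and a shell command to move; the robot and the scene stay as the last step left them, time stands still between calls to the robot, and variables do not carry over. Pictures are saved under pics/ and viewed, at most 10 in all, crops included, and the job is handed in when it is done.

```bash
mkdir -p pics
python3 - <<'E'
from rig import status, vision
import cv2
print(status.state())
for n in("scene","top"):
    im=vision.camera(n); cv2.imwrite(f"pics/{n}0.png",cv2.resize(im[:,:,::-1],(800,600),interpolation=cv2.INTER_CUBIC))
    print(vision.camera_model(n))
E
```

```text
{'time_s': 0.0, 'joint_pos': array([-1.26053509e+00,  2.07453994e-01,  1.54294336e+00, -3.09646063e-05,
        1.39350102e+00, -1.50489777e-01]), 'qd': array([ 9.73035983e-04,  1.69161769e-05, -1.24317027e-03, -3.01137798e-04,
       -5.89040371e-04,  1.60325580e-03]), 'effort': array([ 1.36851017e-03, -3.70883703e+01, -2.81413203e+01,  6.97999564e-02,
        3.61848052e-02, -1.74371157e-04]), 'position': array([ 0.25536674, -0.51418806,  0.16997665]), 'orientation': array([-3.05635677e+00, -7.16845219e-01,  3.36491684e-04]), 'contact_force': array([-0.43079244,  0.37161525,  0.39201124]), 'torque': array([ 0.01481737, -0.0027463 , -0.02211963]), 'grip_force': 0.0, 'gripper_width': 0.09372689795976646}
{'camera_matrix': array([[353.90893589,   0.        , 250.06585715],
       [  0.        , 353.90893589, 194.11496232],
       [  0.        ,   0.        ,   1.        ]]), 'R': array([[ 0.83866994,  0.54440615,  0.01595866],
       [ 0.35869427, -0.53005289, -0.76836343],
       [-0.40984284,  0.65012759, -0.63981479]]), 't': array([-0.45136133, -0.17255663,  1.5118921 ])}
{'camera_matrix': array([[483.55109665,   0.        , 255.66215505],
       [  0.        , 483.55109665, 184.91138151],
       [  0.        ,   0.        ,   1.        ]]), 'R': array([[ 0.01932456, -0.99980873,  0.00300978],
       [-0.99904375, -0.01942768, -0.03916815],
       [ 0.03921914, -0.00225   , -0.9992281 ]]), 't': array([-0.07072718,  0.57017911,  1.71671344])}
```

View pics/top0.png

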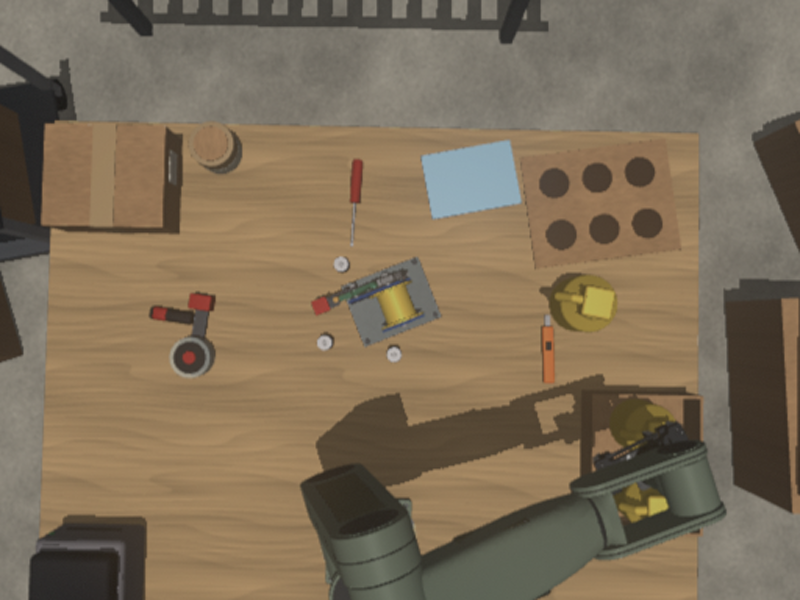

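View pics/scene0.png

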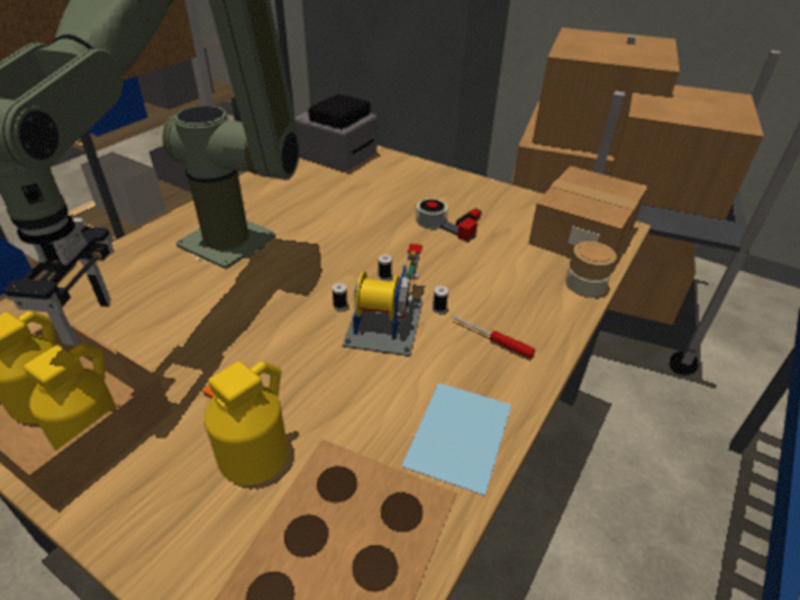

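The top view shows the rewinder at (395,300), its red pad at (320,306), and cells at (342,264), (325,342) and (394,354). I'll take a closer crop and compute positions.

```bash
cat > h.py <<'E'
import numpy as np, cv2
from rig import status, vision
def ray(n,uv,z,M=None):
    M=M or vision.camera_model(n); K,R,t=M["camera_matrix"],M["R"],M["t"]
    d=R.T@np.linalg.solve(K,[uv[0],uv[1],1]); c=-R.T@t
    return c+d*(z-c[2])/d[2]
def proj(n,X,M=None):
    M=M or vision.camera_model(n); p=M["camera_matrix"]@(M["R"]@np.array(X)+M["t"]); return p[:2]/p[2]
E
python3 - <<'E'
from h import *
im=vision.camera("top")
x0,y0=185,155
cv2.imwrite("pics/top1.png",cv2.resize(im[y0:y0+80,x0:x0+105,::-1],None,fx=7.5,fy=7.5,interpolation=cv2.INTER_CUBIC))
r=im.astype(int); m=((r[...,0]>110)&(r[...,1]<60)&(r[...,2]<70)).astype(np.uint8)
n,l,s,c=cv2.connectedComponentsWithStats(m)
for i in range(1,n):
    if s[i][4]>3: print(s[i],c[i],ray("top",c[i],.118))
for p in [(415,258),(440,317),(367,346)]: print(ray("top",np.array(p)*.64,.01))
E
```

```text
[225 103   7  26 105] [227.58095238 115.07619048] [0.80097603 0.03978035 0.118     ]
[123 188  12   6  16] [129.3125 189.5   ] [0.54365235 0.36332113 0.118     ]
[122 193   6   5  11] [123.72727273 194.90909091] [0.52518418 0.38146267 0.118     ]
[ 98 197   9   8  47] [101.38297872 200.        ] [0.50671319 0.45562643 0.118     ]
[117 225   8   8  14] [121.57142857 227.71428571] [0.41557917 0.38536694 0.118     ]
[ 0.6431222  -0.09388589  0.01      ]
[ 0.5090809  -0.15352728  0.01      ]
[0.43974619 0.01189497 0.01      ]
```

View pics/top1.png

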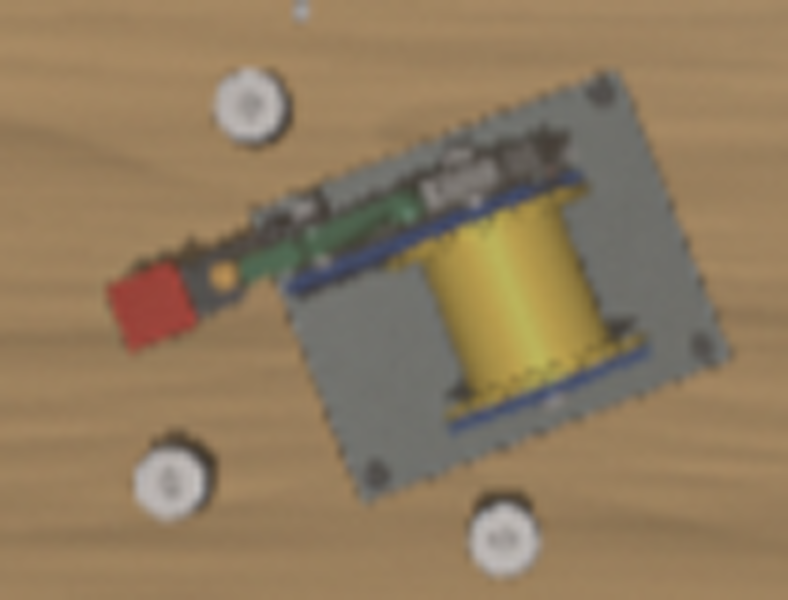

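The crop shows the pad centre at (153,307) and base corners at (617,75), (732,352) and (370,497). Cell tops are at (252,107), (172,482) and (504,538).

Run:
```python
from h import *
from scipy.spatial.transform import Rotation as Ro
M=vision.camera_model("top"); f=lambda p,z: ray("top",(np.array(p)+.5)/7.5-.5+np.array([185,155]),z,M)
c=[f(p,.006) for p in [(617,75),(732,352),(370,497),(255,220)]]
print(np.linalg.norm(c[0]-c[1]),np.linalg.norm(c[2]-c[1]))
ey=((c[2]-c[1])+(c[3]-c[0]))[:2]; a=np.arctan2(-ey[0],ey[1]); print("yaw",a)
pad=f((153,307),.118); print("pad",pad, "base mid",sum(c)/4)
R=Ro.from_euler('z',a).as_matrix()
print("origin from pad",pad-R@[.044,.1525,.118])
for p in [(252,107),(172,482),(504,538)]: print("cell",f(p,.061))
S=status.state(); T=Ro.from_rotvec(S["orientation"]).as_matrix()
print(T, "delta in tool (30mm units)",T.T@(pad+[0,0,.05]-S["position"])/.03)
x=T.T@R@[0,1,0]; print("roll to put tool x on winch y",np.arctan2(x[1],x[0]))
Ms=vision.camera_model("scene"); print("scene cam in winch",R.T@(-Ms["R"].T@Ms["t"]-pad))
```

```text
0.1434120927780916 0.18595787178134915
yaw 0.4004866049344009
pad [0.52847435 0.1096272  0.118     ] base mid [ 0.54349446 -0.04128619  0.006     ]
origin from pad [ 5.47410647e-01 -4.79598125e-02 -1.11022302e-16]
cell [0.62285175 0.07177901 0.061     ]
cell [0.44881036 0.10479455 0.061     ]
cell [ 0.42598518 -0.04884667  0.061     ]
[[ 8.95711963e-01  4.44634460e-01 -5.25497822e-04]
 [ 4.44634697e-01 -8.95710509e-01  1.63419451e-03]
 [ 2.55925273e-04 -1.69742214e-03 -9.99998527e-01]] delta in tool (30mm units) [ 17.39953338 -14.58521185   0.10506453]
roll to put tool x on winch y -1.5105164450746
scene cam in winch [ 0.12372921 -1.07129846  0.72394784]
```

```bash
python3 -m jog '[[[0,0,-1,0,-1],[0,0,-1,0,-1],[1,-0.84,0,0,-1],[1,-0.84,0,0,-1],[1,-0.84,0,0,-1]]]' 20
python3 -m jog '[[[1,-0.84,0,0,-1],[1,-0.84,0,0,-1],[1,-0.84,0,0,-1],[1,-0.84,0,0,-1],[1,-0.84,0,0,-1]]]'
python3 -m jog '[[[1,-0.84,0,0,-1],[1,-0.84,0,0,-1],[1,-0.84,0,0,-1],[1,-0.84,0,0,-1],[1,-0.84,0,0,-1]]]'
python3 -m jog '[[[1,-0.84,0,0,-1],[1,-0.84,0,0,-1],[0,0,0,-0.15,-1],[0,0,0,-0.15,-1],[0,0,0,-0.15,-1]]]'
python3 -m jog '[[[0,0,0,-0.15,-1],[0,0,0,-0.15,-1],[0,0,0,-0.15,-1],[0,0,0,-0.15,-1],[0,0,0,-0.15,-1]]]'
python3 -m jog '[[[0,0,0,-0.15,-1],[0,0,0,-0.15,-1],[0,0,0,0,-1],[0,0,0,0,-1]]]'
cat > st.py <<'E'
from h import *
from scipy.spatial.transform import Rotation as Ro
S=status.state(); T=Ro.from_rotvec(S["orientation"]).as_matrix()
pad=np.array([.5285,.1096,.118])
print(S["time_s"],S["position"],"F",S["contact_force"],"xang",np.arctan2(T[1,0],T[0,0]),"todo",T.T@(pad-S["position"])/.03, "w",S["gripper_width"])
E
python3 st.py
python3 - <<'E'
from h import *
M=vision.camera_model("wrist"); im=vision.camera("wrist")
cv2.imwrite("pics/w0.png",cv2.resize(im[...,::-1],(800,600)))
print(proj("wrist",[.5285,.1096,.118],M), -M["R"].T@M["t"])
E
```

```text
time_s: 0.65
position: [0.3028, -0.4061, 0.231]
orientation: [-3.059, -0.716, -0.0]
contact_force: [0.5, 0.2, 0.1]
gripper_width: 0.0574
grip_force: 0.0
time_s: 1.15
position: [0.3812, -0.2261, 0.2309]
orientation: [-3.058, -0.717, 0.0]
contact_force: [0.1, 0.4, 0.5]
gripper_width: 0.0177
grip_force: 0.0
time_s: 1.65
position: [0.4595, -0.0466, 0.231]
orientation: [3.059, 0.717, -0.0]
contact_force: [0.3, -1.1, 0.1]
gripper_width: 0.0001
grip_force: 0.0
time_s: 2.15
position: [0.4904, 0.0243, 0.2306]
orientation: [-2.816, -1.392, 0.001]
contact_force: [0.3, -0.3, -0.7]
gripper_width: 0.0001
grip_force: 0.0
time_s: 2.65
position: [0.4903, 0.0237, 0.2307]
orientation: [-2.112, -2.325, 0.001]
contact_force: [-0.1, 0.1, 0.3]
gripper_width: 0.0006
grip_force: 0.0
time_s: 3.05
position: [0.4905, 0.0237, 0.2309]
orientation: [-1.753, -2.607, 0.0]
contact_force: [-0.2, -1.1, 0.2]
gripper_width: 0.0006
grip_force: 0.0
3.05 [0.49046126 0.02368676 0.23089956] F [-0.17392591 -1.11499263  0.19939877] xang 1.957682148469463 todo [2.17265944 2.25625769 3.76302311] w 0.000640480170642698
[324.63088799 123.33886736] [0.46087653 0.09849863 0.44455505]
```

View pics/w0.png

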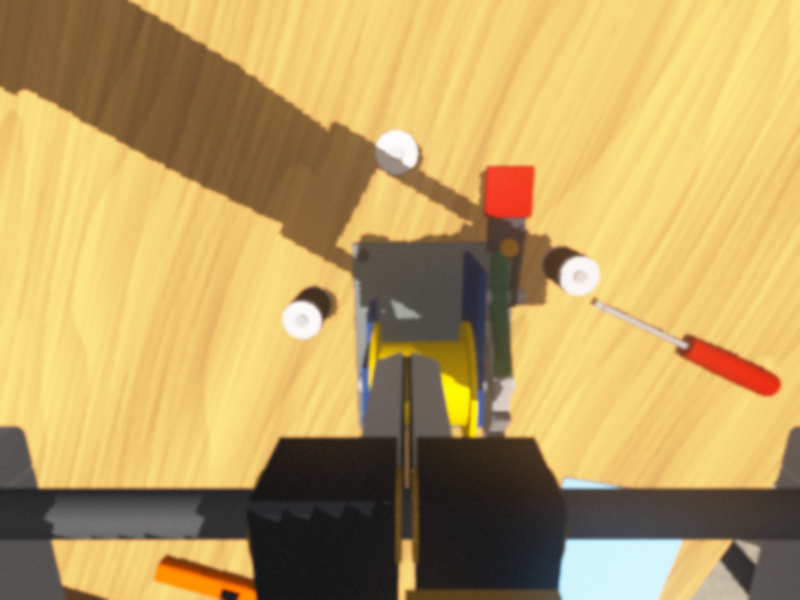

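The wrist view shows the pad at native (326,123), within 2 px of my estimate, and the tool is lined up with the rewinder. I'll move over the pad and look at the drum.

```bash
python3 -m jog '[[[0.8,0.77,0,0,-1],[0.75,0.76,0,0,-1],[0.73,0.76,0,0,-1],[0,0,1,0,-1],[0,0,1,0,-1]]]' >/dev/null
python3 -m jog '[[[0,0,1,0,-1],[0,0,0.4,0,-1],[0,0,0,0,-1],[0,0,0,0,-1]]]'
python3 st.py
python3 - <<'E'
from h import *
a=vision.camera("top")[155:235,185:290]; b=vision.camera("scene")[160:235,205:285]
a=cv2.resize(a,(525,400),interpolation=cv2.INTER_CUBIC);b=cv2.resize(b,(427,400),interpolation=cv2.INTER_CUBIC)
cv2.imwrite("pics/c0.png",cv2.resize(np.hstack([a,b])[...,::-1],(800,336)))
E
```

```text
time_s: 4.0
position: [0.5291, 0.113, 0.1303]
orientation: [1.749, 2.608, 0.002]
contact_force: [0.3, 0.4, 1.3]
gripper_width: 0.0006
grip_force: 0.0
4.0 [0.5291271  0.11299283 0.13028242] F [0.34662805 0.40108294 1.27517663] xang 1.9600195969078709 todo [-0.09647774 -0.06291645  0.40936603] w 0.0005848491368277077
```

View pics/c0.png

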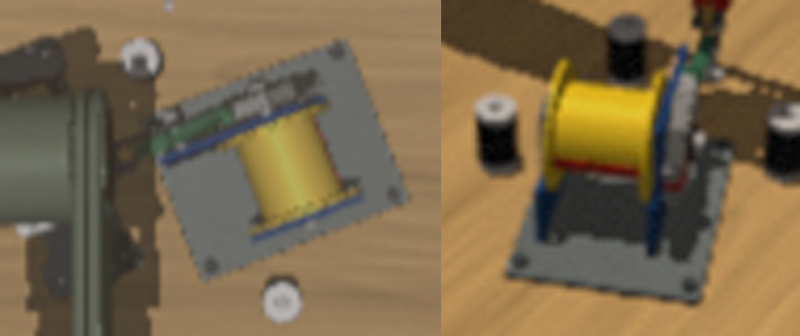

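The scene crop shows the red bar low on the drum's near side at about (605,168), so it is well wound. I'll build a bar tracker from it and start pressing.

```bash
cat > tr.py <<'E'
from h import *
W=np.array([.5474,-.0480,0]); c,s=np.cos(.4005),np.sin(.4005); Rw=np.array([[c,-s,0],[s,c,0],[0,0,1]])
def track(verbose=True):
    out={}
    for n in("scene","top"):
        M=vision.camera_model(n); t=status.state()["time_s"]; im=vision.camera(n).astype(np.float32)
        C=Rw.T@(-M["R"].T@M["t"]-W); red=im[...,0]-1.0*im[...,1]*1.0
        red=cv2.resize(red,None,fx=4,fy=4,interpolation=cv2.INTER_LINEAR)
        best=[]
        for q in np.arange(-.8,2.9,.02):
            th=.925+q; nrm=np.array([0,np.cos(th),np.sin(th)])
            v=C-np.array([0,0,.085]); v/=np.linalg.norm(v)
            if nrm@v<.1: continue
            P=[W+Rw@(np.array([x,0,.085])+.034*nrm) for x in np.linspace(-.02,.02,9)]
            uv=[proj(n,p,M) for p in P]
            best.append((np.mean([red[int(round(4*b+1.5)),int(round(4*a+1.5))] for a,b in uv]),q))
        b=np.array(best); w=b[:,0]>.6*b[:,0].max()
        out[n]=(round(t,2),round(float(b[:,0].max())),round(float(b[w,1].mean()),3),round(float(np.median(b[:,0]))))
    print(out)
if __name__=="__main__": track();
E
python3 -m jog '[[[0,0,0.2,0,-1],[0,0,0.15,0,-1],[0,0,0,0,-1]]]'; python3 tr.py; python3 -m jog '[[[0,0,0.1,0,-1],[0,0,0,0,-1]]]'; python3 -m jog '[[[0,0,0.07,0,-1],[0,0,0,0,-1]]]';python3 -m jog '[[[0,0,0.07,0,-1],[0,0,0,0,-1]]]'
```

```text
time_s: 4.4
position: [0.5276, 0.113, 0.118]
orientation: [-1.748, -2.609, 0.001]
contact_force: [0.5, -0.3, -0.1]
gripper_width: 0.0004
grip_force: 0.0
{'scene': (4.4, 58, 1.317, 35), 'top': (4.45, 26, 0.78, 21)}
time_s: 4.7
position: [0.5279, 0.113, 0.1153]
orientation: [-1.749, -2.609, 0.001]
contact_force: [-0.6, -0.5, 0.4]
gripper_width: 0.0003
grip_force: 0.0
time_s: 4.9
position: [0.528, 0.113, 0.1132]
orientation: [-1.749, -2.609, 0.001]
contact_force: [-0.3, 0.7, -0.9]
gripper_width: 0.0
grip_force: 0.0
time_s: 5.1
position: [0.528, 0.113, 0.1111]
orientation: [-1.749, -2.609, 0.0]
contact_force: [0.4, 0.3, 0.7]
gripper_width: 0.0004
grip_force: 0.0
```

```bash
sed -i 's/red=im\[.*/red=100*(im[...,0]-im[...,1])*(im[...,0]>60)\/(im[...,0]+1)/' tr.py; python3 tr.py; python3 -m jog '[[[0,0,0.07,0,-1],[0,0,0,0,-1]]]'; python3 -m jog '[[[0,0,0.06,0,-1],[0,0,0,0,-1]]]';python3 -m jog '[[[0,0,0.06,0,-1],[0,0,0,0,-1]]]'
```

```text
{'scene': (5.1, 66, 2.48, 19), 'top': (5.15, 19, 0.744, 15)}
time_s: 5.4
position: [0.528, 0.113, 0.1091]
orientation: [-1.749, -2.609, 0.0]
contact_force: [0.5, -0.1, -0.2]
gripper_width: 0.0005
grip_force: 0.0
time_s: 5.6
position: [0.528, 0.113, 0.1073]
orientation: [-1.749, -2.609, 0.0]
contact_force: [0.1, -0.8, 0.4]
gripper_width: 0.0006
grip_force: 0.0
time_s: 5.8
position: [0.528, 0.113, 0.1054]
orientation: [-1.749, -2.609, 0.001]
contact_force: [0.2, -0.3, 0.4]
gripper_width: 0.0004
grip_force: 0.0
```

The drum is at q≈2.5, four teeth above red. I see no clear force yet, so I'll check the contact.

```bash
python3 - <<'E'
from h import *
im=vision.camera("wrist"); sc=vision.camera("scene")
M=vision.camera_model("scene");u=proj("scene",[.5285,.1096,.11],M).astype(int); print(u)
b=cv2.resize(sc[u[1]-35:u[1]+40,u[0]-35:u[0]+40],(500,500),interpolation=cv2.INTER_CUBIC)
a=cv2.resize(im[200:384,150:330],(300,300))
o=np.zeros((500,800,3),np.uint8);o[:,:500]=b;o[:300,500:]=a
cv2.imwrite("pics/c1.png",o[...,::-1])
E
python3 st.py
```

```text
[264 159]
5.9 [0.52814079 0.11302315 0.10567669] F [-0.86409244  0.40364893  1.36571664] xang 1.9607699558441007 todo [-0.11006433 -0.03235632 -0.41077976] w 0.0005567115164556168
```

View pics/c1.png

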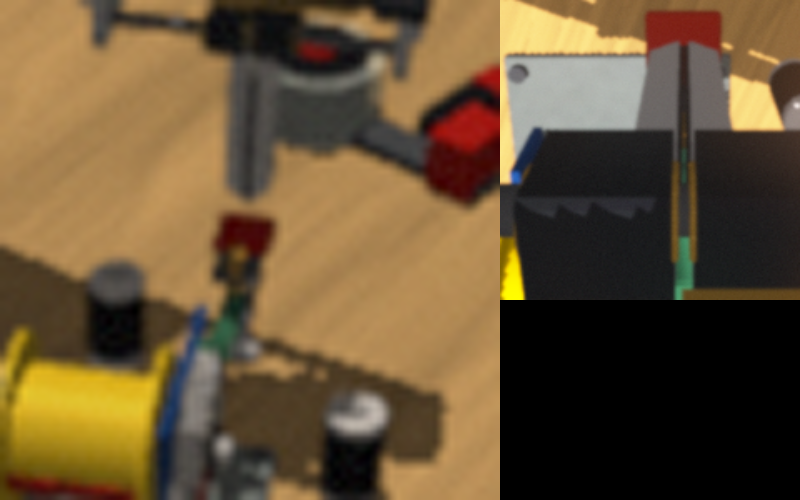

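Run:
```python
from h import *
M=vision.camera_model("scene"); o=np.array([264-35,159-35])
for z in(.095,.1054,.118,.13): print(z,(proj("scene",[.528,.113,z],M)-o+.5)*500/75)
c,s=np.cos(.4005),np.sin(.4005)
for d in(-.016,.016): 
  for e in (-.017,.017): print(d,e,(proj("scene",[.5285+c*d-s*e,.1096+s*d+c*e,.118],M)-o+.5)*500/75)
Mw=vision.camera_model("wrist"); print("tip in wrist crop",(proj("wrist",status.state()["position"],Mw)-[150,200])*300/180, [(proj("wrist",[.5285-s*e,.1096+c*e,.118],Mw)-[150,200])*300/180 for e in(-.017,.017)])
```

```text
0.095 [242.04972719 261.44994296]
0.1054 [242.85304245 245.89380785]
0.118 [243.83736244 226.83253074]
0.13 [244.78628546 208.45671294]
-0.016 -0.017 [207.74390201 243.97416155]
-0.016 0.017 [217.19024219 209.87901057]
0.016 -0.017 [266.19086134 250.58488618]
0.016 0.017 [274.50831369 216.25493435]
tip in wrist crop [181.50094638  35.0992371 ] [array([179.59595307,  89.37347634]), array([178.60523085,  14.53688497])]
```

The scene crop shows the fingertips ending at (252,195), above a pad at (245,235) that has not moved. That is higher than the TCP predicts, so I'll look once with markers.

Run:
```python
from h import *
p=status.state()["position"]
o=[]
for n in("scene","wrist"):
    M=vision.camera_model(n); im=vision.camera(n)[...,::-1].copy()
    u=proj(n,p,M); v=proj(n,p+[0,0,.06],M); a,b=(u+[0,-5]).astype(int)
    h=25 if n=="scene" else 60
    y0=max(0,min(384-2*h,b-h)); cr=im[y0:y0+2*h,a-h:a+h]; k=400/(2*h)
    cr=cv2.resize(np.ascontiguousarray(cr),(400,400),interpolation=cv2.INTER_CUBIC); cr=cv2.convertScaleAbs(cr,alpha=1.5,beta=20)
    for w,col in((u,(255,0,255)),(v,(255,255,0))):
        cv2.circle(cr,tuple(((w-[a-h,y0]+.5)*k).astype(int).tolist()),4,col,1)
    o.append(cr)
cv2.imwrite("pics/c2.png",np.hstack(o))
```

```text
(no output)
```

View pics/c2.png

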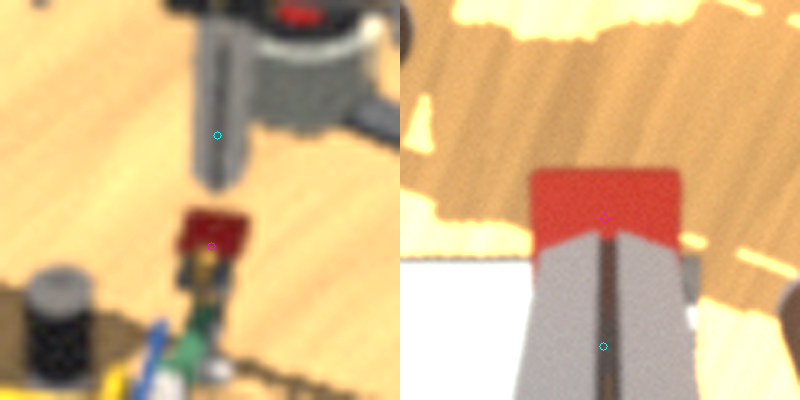

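Run:
```python
from h import *
M=vision.camera_model("wrist"); print(M["camera_matrix"],-M["R"].T@M["t"],M["R"]); S=status.state(); print(S["position"],S["joint_pos"])
u=proj("wrist",[.5285,.1096,.118],M); print(u)
# pad size
im=vision.camera("wrist").astype(int); m=((im[...,0]>120)&(im[...,1]<90)&(im[...,2]<90)).astype(np.uint8)
n,l,s,c=cv2.connectedComponentsWithStats(m); i=1+s[1:,4].argmax(); print(s[i],c[i])
```

```text
[[307.51265041   0.         259.94723326]
 [  0.         307.51265041 195.33225537]
 [  0.           0.           1.        ]] [0.49830357 0.18777441 0.31942121] [[ 9.24757103e-01  3.80557876e-01  6.40705288e-05]
 [ 3.66039522e-01 -8.89523481e-01  2.73428318e-01]
 [ 1.04112292e-01 -2.52831327e-01 -9.61892380e-01]]
[0.52824167 0.11298875 0.10578948] [ 5.05001137e-02  1.96638346e-01  1.69534285e+00 -5.66505779e-05
  1.24952683e+00 -3.39475657e-01]
[257.33781798 231.55004035]
[235 204  49  32 977] [259.18833163 217.        ]
```

Both views agree: the real fingertips are about 30 mm above the reported TCP, so there is no contact yet. I'll keep going down, judging by force and pictures.

```bash
cat > pd.py <<'E'
from h import *
# pad row/extent in scene, tip gap
M=vision.camera_model("scene"); im=vision.camera("scene").astype(int); u=proj("scene",[.5285,.1096,.118],M).astype(int)
cr=im[u[1]-12:u[1]+14,u[0]-9:u[0]+9]; w=np.clip((cr[...,0]-cr[...,1])/(cr[...,0]+1.)-.55,0,None)
y,x=np.mgrid[:26,:18]; S=status.state()
print("pad row %.2f col %.2f wt %.1f"%((w*y).sum()/w.sum()+u[1]-12,(w*x).sum()/w.sum()+u[0]-9,w.sum()),"z %.4f F"%S["position"][2],S["contact_force"].round(1))
E
python3 pd.py
python3 -m jog '[[[0,0,0.15,0,-1],[0,0,0.1,0,-1],[0,0,0,0,-1]]]' | sed -n '2p;4p'; python3 pd.py
for i in 1 2; do python3 -m jog '[[[0,0,0.07,0,-1],[0,0,0,0,-1]]]'| sed -n '2p;4p'; python3 pd.py;done
```

```text
pad row 158.64 col 265.43 wt 7.1 z 0.1058 F [-0.4  0.2  0.9]
position: [0.5275, 0.113, 0.0974]
contact_force: [-0.5, -1.0, -0.7]
pad row 158.63 col 265.39 wt 7.2 z 0.0977 F [-0.6 -0.7 -1.3]
position: [0.528, 0.113, 0.0959]
contact_force: [0.1, -0.2, 0.3]
pad row 158.68 col 265.43 wt 7.7 z 0.0960 F [ 0.9 -0.  -0.7]
position: [0.528, 0.113, 0.0938]
contact_force: [-0.1, 0.7, 0.1]
pad row 158.68 col 265.41 wt 7.1 z 0.0939 F [-0.3 -0.1  0.1]
```

```bash
python3 -m jog '[[[0,0,0.1,0,-1],[0,0,0,0,-1]]]' | sed -n '2p;4p'; python3 pd.py
python3 -m jog '[[[0,0,0.07,0,-1],[0,0,0,0,-1]]]' | sed -n '2p;4p'; python3 pd.py
python3 -m jog '[[[0,0,0.07,0,-1],[0,0,0,0,-1]]]' | sed -n '2p;4p'; python3 pd.py
```

```text
position: [0.5278, 0.113, 0.0906]
contact_force: [0.2, 0.0, -0.1]
pad row 159.04 col 265.46 wt 5.8 z 0.0907 F [-0.2  0.5  0.1]
position: [0.528, 0.113, 0.0886]
contact_force: [-1.4, 1.3, 1.1]
pad row 159.33 col 265.57 wt 4.6 z 0.0888 F [-0.4  0.   0.4]
position: [0.528, 0.113, 0.0865]
contact_force: [-0.0, 0.4, -0.5]
pad row 159.46 col 265.60 wt 4.0 z 0.0866 F [-0.3 -0.2  1.2]
```

```bash
python3 -m jog '[[[0,0,0.07,0,-1],[0,0,0,0,-1]]]' | sed -n '2p;4p'; python3 pd.py
python3 -m jog '[[[0,0,0.05,0,-1],[0,0,0,0,-1]]]' | sed -n '2p;4p'; python3 pd.py
python3 -m jog '[[[0,0,0.05,0,-1],[0,0,0,0,-1]]]' | sed -n '2p;4p'; python3 pd.py
python3 - <<'E'
from h import *
sc=vision.camera("scene"); im=vision.camera("wrist")
b=cv2.resize(sc[135:195,235:295],(400,400),interpolation=cv2.INTER_CUBIC)
a=cv2.resize(im[180:300,200:320],(400,400),interpolation=cv2.INTER_CUBIC)
cv2.imwrite("pics/c3.png",cv2.convertScaleAbs(np.hstack([b,a])[...,::-1],alpha=1.4,beta=15))
E
```

```text
position: [0.528, 0.113, 0.0845]
contact_force: [-0.3, -0.7, 0.6]
pad row 159.71 col 265.44 wt 2.9 z 0.0845 F [-0.1  0.4  0.4]
position: [0.5283, 0.1131, 0.0832]
contact_force: [0.0, -0.8, 0.4]
pad row 159.93 col 265.36 wt 2.8 z 0.0833 F [ 0.1 -0.4  0.7]
position: [0.5283, 0.1131, 0.0817]
contact_force: [0.5, 0.0, 0.6]
pad row 160.30 col 265.63 wt 2.5 z 0.0818 F [0.4 0.6 0.9]
```

View pics/c3.png

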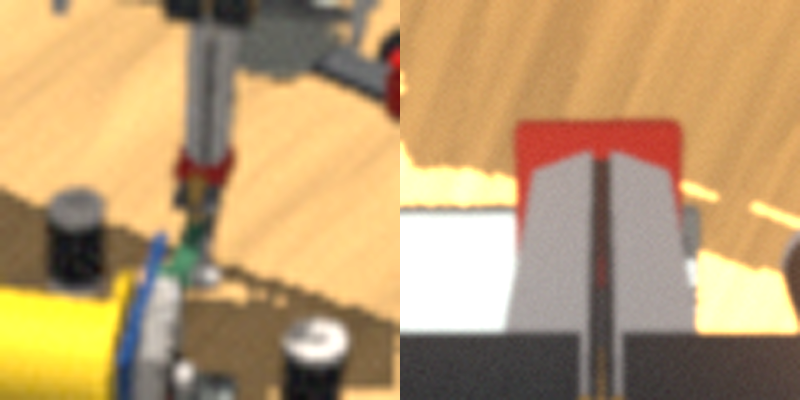

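The tip is now on or just above the pad and centred. I'll go on in small steps.

```bash
python3 -m jog '[[[0,0,0.05,0,-1],[0,0,0,0,-1]]]' | sed -n '2p;4p'; python3 pd.py
python3 -m jog '[[[0,0,0.05,0,-1],[0,0,0,0,-1]]]' | sed -n '2p;4p'; python3 pd.py
python3 -m jog '[[[0,0,0.05,0,-1],[0,0,0,0,-1]]]' | sed -n '2p;4p'; python3 pd.py
```

```text
position: [0.5282, 0.113, 0.0801]
contact_force: [0.4, 1.2, 1.3]
pad row 160.61 col 265.60 wt 2.0 z 0.0802 F [0.4 0.2 1.5]
position: [0.5281, 0.113, 0.0786]
contact_force: [0.2, 0.8, -0.4]
pad row 160.91 col 265.54 wt 1.8 z 0.0786 F [-0.7  1.3  1.6]
position: [0.5282, 0.113, 0.0771]
contact_force: [0.7, 0.0, 0.4]
pad row 161.08 col 265.58 wt 1.6 z 0.0771 F [0.2 0.8 0.8]
```

```bash
python3 -m jog '[[[0,0,0.05,0,-1],[0,0,0,0,-1]]]' | sed -n '2p;4p'; python3 pd.py
python3 -m jog '[[[0,0,0.05,0,-1],[0,0,0,0,-1]]]' | sed -n '2p;4p'; python3 pd.py
python3 -m jog '[[[0,0,0.05,0,-1],[0,0,0,0,-1]]]' | sed -n '2p;4p'; python3 pd.py; python3 tr.py
```

```text
position: [0.5281, 0.1131, 0.0756]
contact_force: [0.4, 1.6, 1.2]
pad row 161.42 col 265.84 wt 1.4 z 0.0757 F [0.7 0.3 0.6]
position: [0.5282, 0.1132, 0.0742]
contact_force: [-1.1, 0.5, 2.3]
pad row 161.83 col 266.00 wt 1.3 z 0.0743 F [-0.6  1.6  1.3]
position: [0.5282, 0.1133, 0.0734]
contact_force: [-1.5, 1.8, 5.9]
pad row 161.96 col 266.47 wt 1.3 z 0.0734 F [-2.1  1.8  5. ]
{'scene': (10.05, 68, 2.49, 19), 'top': (10.1, 20, 0.756, 15)}
```

Screw contact is at z≈0.074. Now fine 1 mm steps.

```bash
python3 -m jog '[[[0,0,0.05,0,-1],[0,0,0,0,-1]]]' | sed -n '2p;4p'
python3 -m jog '[[[0,0,0.05,0,-1],[0,0,0,0,-1]]]' | sed -n '2p;4p'
python3 -m jog '[[[0,0,0.04,0,-1],[0,0,0,0,-1]]]' | sed -n '2p;4p'
python3 -m jog '[[[0,0,0.03,0,-1],[0,0,0,0,-1]]]' | sed -n '2p;4p'; python3 tr.py
```

```text
position: [0.5282, 0.1135, 0.0723]
contact_force: [-2.8, 1.7, 7.8]
position: [0.5281, 0.1136, 0.0709]
contact_force: [-2.8, 1.8, 8.2]
position: [0.5281, 0.1138, 0.0698]
contact_force: [-4.4, 2.2, 8.7]
position: [0.5281, 0.1139, 0.0689]
contact_force: [-4.0, 2.2, 8.4]
{'scene': (10.95, 67, 2.48, 19), 'top': (11.0, 19, 0.756, 15)}
```

```bash
python3 -m jog '[[[0.03,-0.02,0.03,0,-1],[0,0,0,0,-1]]]' | sed -n '2p;4p'
python3 -m jog '[[[0.01,-0.01,0.03,0,-1],[0,0,0,0,-1]]]' | sed -n '2p;4p'
python3 -m jog '[[[0,0,0.03,0,-1],[0,0,0,0,-1]]]' | sed -n '2p;4p'; python3 tr.py
```

```text
position: [0.528, 0.114, 0.0683]
contact_force: [-2.5, 1.5, 9.4]
position: [0.528, 0.1141, 0.0675]
contact_force: [-2.5, 2.2, 7.7]
position: [0.528, 0.1142, 0.0665]
contact_force: [-2.4, 1.8, 8.3]
{'scene': (11.65, 67, 2.48, 19), 'top': (11.7, 19, 0.732, 15)}
```

```bash
python3 -m jog '[[[0.01,-0.01,0.03,0,-1],[0,0,0,0,-1]]]' | sed -n '2p;4p'; python3 tr.py
python3 -m jog '[[[0,0,0.02,0,-1],[0,0,0,0,-1]]]' | sed -n '2p;4p'; python3 tr.py
```

```text
position: [0.5279, 0.1143, 0.0658]
contact_force: [-1.8, 2.3, 9.0]
{'scene': (11.95, 68, 2.49, 19), 'top': (12.0, 19, 0.744, 15)}
position: [0.5279, 0.1143, 0.0652]
contact_force: [-2.1, 1.7, 7.6]
{'scene': (12.25, 67, 2.48, 19), 'top': (12.3, 20, 0.759, 15)}
```

```bash
python3 -m jog '[[[0,0,0.02,0,-1],[0,0,0,0,-1]]]' | sed -n '2p;4p'; python3 tr.py
```

```text
position: [0.5279, 0.1143, 0.0646]
contact_force: [-2.5, 2.5, 8.9]
{'scene': (12.55, 66, 2.48, 19), 'top': (12.6, 19, 0.756, 15)}
```

```bash
python3 -m jog '[[[0,0,0.02,0,-1],[0,0,0,0,-1]]]' | sed -n '2p;4p'; python3 tr.py
```

```text
position: [0.5279, 0.1144, 0.0639]
contact_force: [-1.5, 2.0, 8.3]
{'scene': (12.85, 68, 2.47, 19), 'top': (12.9, 21, 0.796, 15)}
```

```bash
python3 -m jog '[[[0,0,0.02,0,-1],[0,0,0,0,-1]]]' | sed -n '2p;4p'; python3 tr.py
```

```text
position: [0.5278, 0.1144, 0.063]
contact_force: [-0.7, 1.8, 6.1]
{'scene': (13.15, 71, 2.43, 19), 'top': (13.2, 22, 0.849, 15)}
```

The push has eased and the drum is starting to turn, so I'll hold.

```bash
python3 -m jog '[[[0,0,0,0,-1],[0,0,0,0,-1],[0,0,0,0,-1]]]' | sed -n '1,2p;4p'; python3 tr.py
```

```text
time_s: 13.55
position: [0.5278, 0.1144, 0.063]
contact_force: [-0.8, 1.9, 6.6]
{'scene': (13.55, 74, 2.33, 19), 'top': (13.6, 25, 1.85, 15)}
```

```bash
python3 -m jog '[[[0,0,0,0,-1],[0,0,0,0,-1],[0,0,0,0,-1],[0,0,0,0,-1],[0,0,0,0,-1]]]' | sed -n '2p;4p'; python3 tr.py
python3 -m jog '[[[0,0,0,0,-1],[0,0,0,0,-1],[0,0,0,0,-1],[0,0,0,0,-1],[0,0,0,0,-1]]]' | sed -n '2p;4p'; python3 tr.py
python3 -m jog '[[[0,0,0,0,-1],[0,0,0,0,-1],[0,0,0,0,-1],[0,0,0,0,-1],[0,0,0,0,-1]]]' | sed -n '2p;4p'; python3 tr.py
python3 -m jog '[[[0,0,0,0,-1],[0,0,0,0,-1],[0,0,0,0,-1],[0,0,0,0,-1],[0,0,0,0,-1]]]' | sed -n '2p;4p'; python3 tr.py
```

```text
position: [0.5278, 0.1144, 0.063]
contact_force: [-0.3, 3.1, 5.9]
{'scene': (14.15, 77, 2.16, 19), 'top': (14.2, 26, 1.85, 15)}
position: [0.5278, 0.1144, 0.063]
contact_force: [-0.8, 1.8, 5.8]
{'scene': (14.75, 79, 2.01, 19), 'top': (14.8, 32, 1.84, 15)}
position: [0.5278, 0.1144, 0.063]
contact_force: [-1.4, 1.2, 6.3]
{'scene': (15.35, 77, 1.84, 19), 'top': (15.4, 37, 1.77, 15)}
position: [0.5278, 0.1144, 0.063]
contact_force: [-0.8, 1.8, 6.6]
{'scene': (15.95, 79, 1.69, 19), 'top': (16.0, 44, 1.62, 15)}
```

```bash
python3 -m jog '[[[0,0,0,0,-1],[0,0,0,0,-1],[0,0,0,0,-1],[0,0,0,0,-1],[0,0,0,0,-1]]]' | sed -n '4p'
python3 -m jog '[[[0,0,0,0,-1],[0,0,0,0,-1],[0,0,0,0,-1],[0,0,0,0,-1],[0,0,0,0,-1]]]' | sed -n '4p'; python3 tr.py
python3 -m jog '[[[0,0,0,0,-1],[0,0,0,0,-1],[0,0,0,0,-1],[0,0,0,0,-1],[0,0,0,0,-1]]]' | sed -n '4p'
python3 -m jog '[[[0,0,0,0,-1],[0,0,0,0,-1],[0,0,0,0,-1],[0,0,0,0,-1],[0,0,0,0,-1]]]' | sed -n '4p'; python3 tr.py
```

```text
contact_force: [-0.3, 1.9, 6.1]
contact_force: [-1.3, 2.2, 5.5]
{'scene': (17.05, 78, 1.38, 19), 'top': (17.1, 51, 1.36, 15)}
contact_force: [-1.5, 1.5, 5.8]
contact_force: [-0.9, 2.6, 7.2]
{'scene': (18.15, 72, 1.08, 19), 'top': (18.2, 54, 1.08, 14)}
```

```bash
python3 -m jog '[[[0,0,0,0,-1],[0,0,0,0,-1],[0,0,0,0,-1],[0,0,0,0,-1],[0,0,0,0,-1]]]' | sed -n '4p'
python3 -m jog '[[[0,0,0,0,-1],[0,0,0,0,-1],[0,0,0,0,-1],[0,0,0,0,-1],[0,0,0,0,-1]]]' | sed -n '4p'; python3 tr.py
python3 -m jog '[[[0,0,0,0,-1],[0,0,0,0,-1],[0,0,0,0,-1],[0,0,0,0,-1],[0,0,0,0,-1]]]' | sed -n '4p'; python3 tr.py
```

```text
contact_force: [-0.3, 2.9, 6.0]
contact_force: [-0.7, 1.1, 7.1]
{'scene': (19.25, 76, 0.78, 19), 'top': (19.3, 56, 0.79, 15)}
contact_force: [-0.7, 1.9, 6.4]
{'scene': (19.85, 71, 0.57, 19), 'top': (19.9, 54, 0.62, 15)}
```

```bash
python3 -m jog '[[[0,0,0,0,-1],[0,0,0,0,-1],[0,0,0,0,-1],[0,0,0,0,-1]]]' | sed -n '4p'; python3 tr.py
python3 -m jog '[[[0,0,0,0,-1],[0,0,0,0,-1],[0,0,-1,0,-1],[0,0,-1,0,-1],[0,0,-1,0,-1]]]' | sed -n '1,2p;4p'; python3 tr.py
```

```text
contact_force: [-1.0, 2.4, 6.6]
{'scene': (20.35, 69, 0.37, 19), 'top': (20.4, 56, 0.48, 15)}
time_s: 20.95
position: [0.5259, 0.1134, 0.1519]
contact_force: [0.3, -0.9, -0.3]
{'scene': (20.95, 63, 0.29, 19), 'top': (21.0, 56, 0.32, 14)}
```

Released at about 0.35–0.4. Next I'll let the drum settle onto the pawl and back off.

```bash
python3 -m jog '[[[0,0,-0.5,0,-1],[0,0,0,0,-1],[0,0,0,0,-1],[0,0,0,0,-1],[0,0,0,0,-1]]]' | sed -n '1,2p'; python3 tr.py
python3 -m jog '[[[0,0,0,0,-1],[0,0,0,0,-1],[0,0,0,0,-1],[0,0,0,0,-1],[0,0,0,0,-1]]]' | sed -n '4p'; python3 tr.py
python3 -m jog '[[[0,0,0,0,-1],[0,0,0,0,-1],[0,0,0,0,-1],[0,0,0,0,-1],[0,0,0,0,-1]]]' | sed -n '4p'; python3 tr.py
python3 -m jog '[[[0,0,0,0,-1],[0,0,0,0,-1],[0,0,0,0,-1],[0,0,0,0,-1],[0,0,0,0,-1]]]' | sed -n '4p'; python3 tr.py
python3 -m jog '[[[0,0,0,0,-1],[0,0,0,0,-1],[0,0,0,0,-1],[0,0,0,0,-1],[0,0,0,0,-1]]]' | sed -n '4p'; python3 tr.py
python3 - <<'E'
from h import *
a=vision.camera("top")[155:235,185:290]; b=vision.camera("scene")[145:220,205:285]
a=cv2.resize(a,(525,400),interpolation=cv2.INTER_CUBIC);b=cv2.resize(b,(427,400),interpolation=cv2.INTER_CUBIC)
cv2.imwrite("pics/c4.png",cv2.resize(np.hstack([a,b])[...,::-1],(800,336)))
E
```

```text
time_s: 21.55
position: [0.5257, 0.1138, 0.1653]
{'scene': (21.55, 50, 0.25, 19), 'top': (21.6, 56, 0.17, 14)}
contact_force: [-0.5, 0.1, 0.5]
{'scene': (22.15, 35, 0.28, 19), 'top': (22.2, 55, 0.0, 14)}
contact_force: [0.2, 0.0, 0.8]
{'scene': (22.75, 28, 1.365, 19), 'top': (22.8, 54, -0.06, 14)}
contact_force: [0.8, 0.2, 0.2]
{'scene': (23.35, 29, 1.382, 19), 'top': (23.4, 54, -0.06, 14)}
contact_force: [-0.8, -0.4, 0.2]
{'scene': (23.95, 29, 1.37, 19), 'top': (24.0, 54, -0.07, 15)}
```

View pics/c4.png

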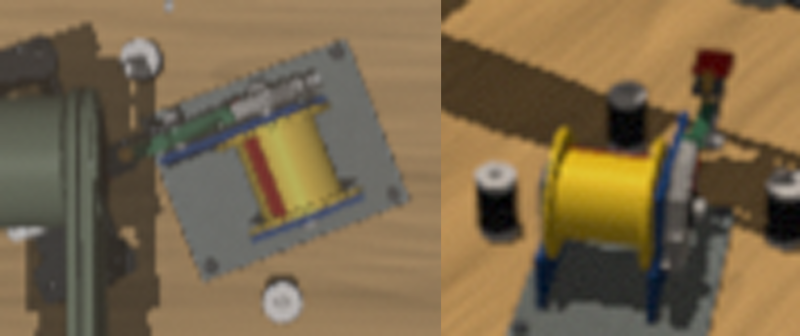

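The picture shows the red bar at (262,175), by the pawl tip. The tracker has stood steady at about 0 (-0.06), the lever is up and the cells stand where they were. Handing in.

```bash
python3 -c "
from rig import job_done; print(job_done())"
```

```text
the job is handed in; nothing more can be done
None
```

The drum stands locked in the red gap with the lever up, the push stayed under about 11 N in every reading, nothing else was touched, and I handed the job in at about 24 s.

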